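# Free and stroke the sample-feed carriage

### The arm

A 6-joint arm with a two-finger parallel gripper is mounted at the origin on the work surface. World frame = base frame: x ahead of the robot, y to its left, z up, the work surface at z = 0. Lengths are in m, angles in rad, forces in N, time in s.
With the tool pointing down it reaches from about 0.35 to 0.725 m from the base axis. Payload 6 kg.
Tool frame: the origin (TCP) lies between the finger pads; the fingertips stand 8 mm ahead of it and the grasp point (between the pads) lies 11 mm behind it; z points along the fingers, y is the line along which they close (so a half turn about z gives the same grasp; the last joint's range is limited). The gripper opens to 85 mm and grips with 20 to 120 N. Pads are 22 mm wide; open, the fingers measure 114 mm over their backs; the gripper's body (76 mm by 85 mm) begins 54 mm behind the grasp point. The pads swing forward as they close: fully open they stand 13 mm farther back than shut.
Start: joints at [-0.845, 0.04, 0.085, 0, -1.615, -0.334], TCP at [0.229, -0.555, 0.239] pointing down, gripper open.
Joint ranges: [-2.56, 2.56], [-1.29, 2.01], [-1.08, 1.49], [-3.29, 1.98], [-2.81, -0.18], [-2.99, 2.99]. Speed limits (rad/s): [2.57, 2.57, 3.01, 3.14, 3.14, 3.14].

### API

Orientations are given as a rotation vector (axis times angle).
In Python, from bench import observe, imaging, arm gives the robot as it stands.
- The arm moves only by the tool apply_moves, never from a script. Its argument "commands" is a list of rows, each an object with "delta_rot": the turn, a rotation vector about the tool's x, y, z in degrees, a list of three; "translation": the shift along the tool's x, y, z in m, a list of three; "gripper": the finger opening in m, from 0 to 0.0854. In form: [{"delta_rot": [wx, wy, wz], "translation": [x, y, z], "gripper": gripper}, ...]. A call has exactly 8 rows; each row shifts and turns the commanded pose from where the row before left it, along the tool's axes as they then stand; what a row does not reach is not made up. A row lasts 1/8 s, in which the tool goes at most 62.5 mm and 10.7 degrees, less where a joint would pass 70% of its speed; a pose out of reach is approached as far as the arm can. A call is refused whole if a number of a shift passes 0.0625 or a number of a turn 10.7, either way. A call with a gripper value outside its range is refused whole. The fingers move at their own pace and stop on an object; the grip force is fixed at half the most. Time passes only in rows, so rows that do not move let the fingers close, or fill a call up. It gives the time, the measured TCP pose, the force, the opening and the grip force at its end, in the units of the state.
- observe(): the state, without advancing time (a new reading comes with each control period).
- imaging.camera(name): name is "side" or "top" or "wrist"; returns a dict with "frame" (400x640x3 uint8, red, green, blue), "range_z" (400x640 float32, m along the optical axis (not along the pixel's ray), 0 where there is no reading), "fx", "fy", "cx", "cy" (pixels), "extrinsics" (4x4, takes a point from camera to world coordinates). Camera axes: x right, y up, looking along -z (the intrinsics and any distortion apply to the point x, -y, -z); pixel columns grow to the right and rows downward; lengths in m; the calibration is good to about 2 mm. A picture is of the moment at which its call begins.
- arm.job_done(): hands the job in; it is judged then, once.
The state is a dict: "clock": time; "joint_positions": joint angles; "joint_vel": joint speeds; "effort": joint torques, N m; "position": TCP position; "eef_rot": TCP orientation; "force": force on the tool from outside, world axes, zero at the start; "moment": the same for the moment, N m; "finger_gap": finger opening in m; "finger_force": force on a finger pad.
Only numpy, scipy, OpenCV 4.12 (cv2) and the standard library are available. Lean on these libraries where they do the work, as an engineer would, in place of code of your own. Each camera call takes 0.05 s, during which the arm holds its last target. There are 200 camera calls.

### The job

Lift the grey transport lock off the sample feeder's rail and stand it upright in the steel tray. Then run the carriage slowly and smoothly by its black knob, feeling for sticky spots: all the way out to the far stop first, then all the way back to the home stop at the latch end, never jerking it (take about two seconds or more each way). With the carriage home, fold the steel latch fully down across it, let go, and leave the other lab ware where it is.

Things in the scene. Friction and masses are not known exactly. Their poses are not given: they have to be found in the camera images.
- feed: Cream sample feeder, fixed on the bench: base 330 (x) x 110 (y) x 30 mm high; origin at the centre of its underside. Its x axis runs along the rail from the home end (-x, latch end) to the far end (+x). On the base a steel rail 40 mm wide, its top 45 mm above the bench; aluminium end stops up to 56 mm high.
- carriage (a joint): Travel of the aluminium carriage along the feeder's x axis, m: 0 against the home stop, 0.18 against the far stop. Plate 80 (x) x 76 (y) mm, top 59 mm above the bench, centre at feeder x = -0.09 + travel. About 2 N of drag; somewhere along the rail a sticky spot adds about 2 to 5 N for up to 80 mm. It stays where it is left.
- knob (a point): Middle of the upright black cylindrical knob on the carriage, 25 mm across and 46 mm tall above the plate, top 105 mm above the bench; this point is 82 mm above the bench and lies at feeder x = -0.065 + carriage travel, y = 0.
- lock_grip (a point): Middle of the grip block (22 mm along the rail, 26 across, 36 tall) of the loose grey transport lock, 0.08 to 0.17 kg. Below it a 25 (along) x 66 (across) mm saddle straddles the rail between carriage and far stop; its legs reach 46 mm below this point, so lift 20 mm straight up to clear the rail. Axes as the feeder's at the start: x along the rail, z up.
- tray: Shallow open steel tray, fixed, 160 (its x) x 120 (its y) x 24 mm high, walls and floor about 3 mm; origin at the centre of its underside. It stands on one side of the feeder or the other.
- latch (a joint): Angle of the steel latch, rad: 0 leaning 20 degrees outward from upright (to the feeder's +y), 0.35 upright, 1.92 (its stop) level across the carriage, pointing to the feeder's -y. It turns about a line parallel to the feeder's x, stays where it is left, and needs about 2 N at 50 mm from the hinge: push its outer side with closed fingers, then down on top of it.
- latch_hinge (a point): Hinge point of the latch on the +y side of the home end: feeder x = -0.118, y = +0.048, 66 mm above the bench. The latch is a flat bar 14 mm wide (along x), 8 mm thick, reaching 74 mm from here; folded down, its top is 70 mm above the bench.
- latch_tip (a point): Free end of the latch, 74 mm from the hinge.
- slide_box: Bystander: closed wooden slide box 150 x 100 x 34 mm, origin at the centre of its underside.
- tube_rack: Bystander: white rack of five capped tubes, 50 x 160 x 96 mm, origin at the centre of its underside.
- reagent: Bystander: reagent bottle, 60 mm across and 140 mm tall, origin at the centre of its underside.
There are look-alikes about, which are no part of the job. Of the things that look like the part that bears lock_grip, the smaller one is meant. There is more than one size of the tray; the one meant has the size given above.

How it is judged:
By the outcome, as a careful person would: the job done as asked, in the order asked, and still so for the second after the job is handed in, with the robot touching nothing.
It also fails if it takes over 59 s, if anything falls off the work surface, if the arm or the gripper's body presses on something with over 40 N, if the wrist force passes 120 N, or if a joint passes its speed limit or range.

## Working session

There is one attempt and no reset: what is moved stays moved. The work goes in short steps, Python scripts to look and compute and a tool call to move; the robot and the scene stay as the last step left them, time stands still between calls to the robot, and variables do not carry over. Pictures are saved under pics/ and viewed, at most 10 in all, crops included, and the job is handed in when it is done.

Besides the shell and the picture viewer there is one more tool, called after "Emit:" as name([rows], argument=value, ...), one row to a line, values as JSON. apply_moves: Moves the arm, as the interface text tells. Its arguments: {"type":"object","properties":{"commands":{"type":"array","items":{"type":"object","properties":{"delta_rot":{"type":"array","items":{"type":"number"}},"translation":{"type":"array","items":{"type":"number"}},"gripper":{"type":"number"}}}}},"required":["commands"]}

```bash
mkdir -p pics
cat > h.py <<'E'
import numpy as np, cv2
from bench import observe, imaging, arm
def save(n,c): cv2.imwrite(f'pics/{n}.png',c['frame'][:,:,::-1])
def cloud(c):
    v,u=np.mgrid[0:400,0:640]; d=c['range_z']
    p=np.stack([(u-c['cx'])/c['fx']*d,-(v-c['cy'])/c['fy']*d,-d,np.ones_like(d)],-1)
    return (p@np.array(c['extrinsics']).T)[...,:3]
E
python3 - <<'E'
from h import *
for n in('top','side'):
    c=imaging.camera(n); save(n+'0',c); np.savez(n+'0',**c); print(n,c.keys(),np.round(c['extrinsics'],3).tolist(),c['fx'])
print(observe())
E
```

```text
top dict_keys(['frame', 'range_z', 'fx', 'fy', 'cx', 'cy', 'extrinsics']) [[-0.023, 0.998, -0.052, 0.577], [-1.0, -0.024, -0.019, 0.08], [-0.021, 0.052, 0.998, 1.122], [0.0, 0.0, 0.0, 1.0]] 496.6467903107759
side dict_keys(['frame', 'range_z', 'fx', 'fy', 'cx', 'cy', 'extrinsics']) [[0.976, 0.112, -0.186, 0.488], [-0.216, 0.564, -0.797, -0.59], [0.016, 0.818, 0.575, 0.569], [0.0, 0.0, 0.0, 1.0]] 380.87380652574495
{'clock': 0.1, 'joint_positions': array([-8.45289442e-01,  4.07677995e-02,  8.38980454e-02, -3.56092904e-04,
       -1.61549339e+00, -3.33698133e-01]), 'joint_vel': array([-0.00048569,  0.00046617,  0.00235124,  0.00253455,  0.00079554,
       -0.00164514]), 'effort': array([-5.22719885e-03, -3.69348550e+01,  3.48280978e+01,  6.95180699e+00,
       -4.56740207e-03, -2.37017925e-07]), 'position': array([ 0.22906201, -0.55425327,  0.2383729 ]), 'eef_rot': array([ 6.11452194e-01, -3.08101942e+00, -2.40593079e-03]), 'force': array([ 0.39878997, -0.19000669,  0.25712456]), 'moment': array([0.01919498, 0.05449744, 0.01032819]), 'finger_force': 0.0, 'finger_gap': 0.08542979876979095}
```

View pics/top0.png

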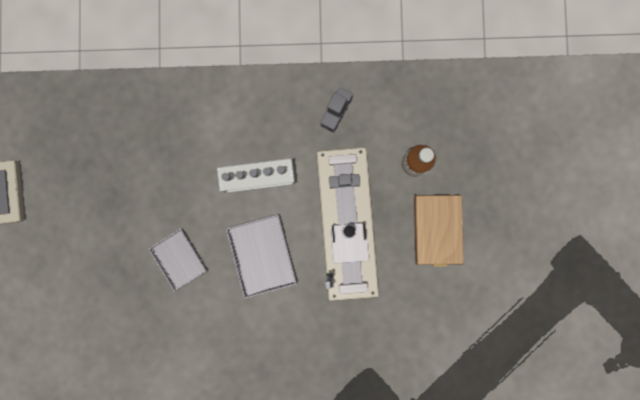

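View pics/side0.png

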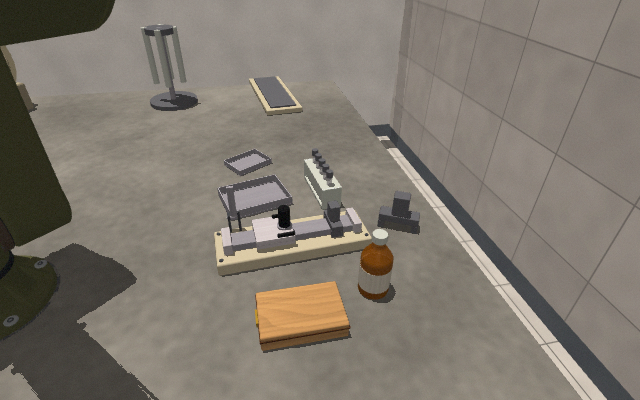

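Top view: the lock on the rail is at (345,181). A look-alike lies loose beyond the feeder at (337,108). The trays are at (262,255), larger, and (178,258), smaller. The latch is at (330,280), the knob at (349,231), and the feeder's home end is toward the robot.

Run:
```python
from h import *
c=dict(np.load('top0.npz')); P=cloud(c); f=c['frame']
hsv=cv2.cvtColor(f,cv2.COLOR_RGB2HSV)
def comp(m,name,box):
    mm=np.zeros((400,640),np.uint8); u0,v0,u1,v1=box; mm[v0:v1,u0:u1]=m[v0:v1,u0:u1]
    q=P[mm>0]; 
    if len(q)<3: print(name,len(q)); return
    r=cv2.minAreaRect(q[:,:2].astype(np.float32)*1000)
    print(name,len(q),np.round(r[0]),np.round(r[1]),round(r[2],1),'z',np.round(np.percentile(q[:,2],[5,50,95]),3))
z=P[...,2]
comp((z>.02),'feeder',(310,140,390,310))
comp((z>.02)&(z<.036),'feederbase',(310,140,390,310))
comp((z>.012),'bigtray',(215,205,305,305))
comp((z>.012),'smalltray',(140,220,212,300))
comp((z>.075),'lock',(325,165,365,195))
comp((z>.05)&(z<.075),'lock low',(325,165,365,195))
comp((z>.053)&(z<.063),'carriage',(325,215,372,268))
comp((z>.095),'knob',(325,215,372,268))
comp((z>.08),'latch',(318,262,345,300))
comp((z>.01),'lookalike',(315,80,360,138))
comp((z>.08),'lookalike top',(315,80,360,138))
comp((z>.02),'box',(405,185,475,275));comp((z>.02),'rack',(210,150,300,200));comp((z>.1),'bottle',(395,140,440,185))
print('bench z',np.median(z[320:380,100:250]))
a=cv2.resize(f[145:305,310:390],None,fx=5,fy=5,interpolation=cv2.INTER_CUBIC)
a=cv2.resize(a,(300,600))
s=dict(np.load('side0.npz'))['frame'][170:280,200:430]
s=cv2.resize(s,(500,240),interpolation=cv2.INTER_CUBIC); o=np.zeros((600,800,3),np.uint8); o[:,:300]=a;o[:240,300:]=s
cv2.imwrite('pics/crop1.png',o[:,:,::-1])
```

```text
feeder 7549 [578.  43.] [331. 112.] 3.3 z [0.028 0.035 0.077]
feederbase 3849 [578.  42.] [331. 110.] 3.3 z [0.027 0.03  0.034]
bigtray 512 [522. 183.] [160. 226.] 13.8 z [0.014 0.024 1.122]
smalltray 258 [560. 285.] [122. 393.] 21.9 z [0.013 0.017 1.122]
lock 148 [627.  56.] [ 28. 109.] 78.5 z [0.09  0.095 0.1  ]
lock low 234 [677.  46.] [68. 51.] 80.7 z [0.055 0.06  0.063]
carriage 1071 [536.  40.] [80. 76.] 3.1 z [0.056 0.06  0.062]
knob 125 [562.  56.] [52. 23.] 83.6 z [0.102 0.106 1.122]
latch 60 [514.  85.] [ 10. 126.] 88.6 z [0.096 0.139 1.122]
lookalike 735 [730.  80.] [ 58. 302.] 78.8 z [0.028 0.042 0.092]
lookalike top 262 [716.  77.] [ 36. 276.] 81.3 z [0.085 0.089 0.093]
box 3311 [560. -64.] [289. 153.] 89.2 z [0.03  0.034 0.038]
rack 1774 [670. 190.] [267. 109.] 71.7 z [0.055 0.059 0.098]
bottle 351 [639. -30.] [ 44. 249.] 39.7 z [0.101 0.128 0.143]
bench z 0.0008447325968129471
```

View pics/crop1.png

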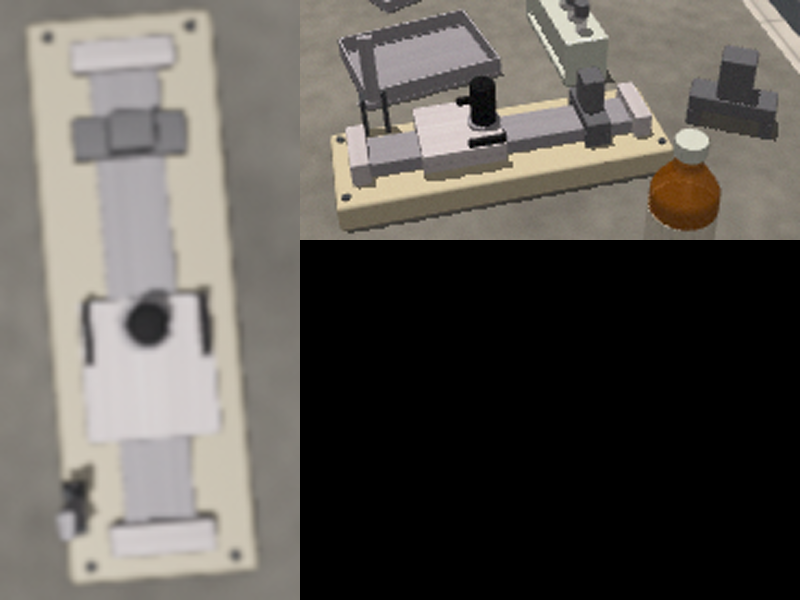

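Crop check: the lock straddling the rail at crop (130,135) is the smaller block. The loose one, at side crop (735,90), is larger. The latch leans out at crop (72,505), and the carriage is part-way along the rail. I'll now refine the numbers, leaving out pixels with no depth reading.

```bash
cat >> h.py <<'E'
F0=np.array([.578,.0425]); FY=np.radians(3.3)
def fw(x,y): 
    c,s=np.cos(FY),np.sin(FY); return F0+np.array([c*x-s*y,s*x+c*y])
def wf(p):
    c,s=np.cos(FY),np.sin(FY); d=np.asarray(p)[...,:2]-F0; return np.stack([c*d[...,0]+s*d[...,1],-s*d[...,0]+c*d[...,1]],-1)
from scipy.spatial.transform import Rotation as R
def to(x,y,z,yaw):  # yaw of tool y axis, deg, world; tool down
    o=observe(); r=R.from_rotvec(o['eef_rot']); M=r.as_matrix()
    a=np.radians(yaw); Y=np.array([np.cos(a),np.sin(a),0]); Z=np.array([0,0,-1.]); T=np.stack([np.cross(Y,Z),Y,Z],1)
    d=np.array([x,y,z])-o['position']
    print('pos',np.round(o['position'],4),'gap',round(o['finger_gap'],4),'rotneed',np.round(np.degrees(R.from_matrix(M.T@T).as_rotvec()),2),'d world',np.round(d,4),'d tool(now)',np.round(M.T@d,4),'d tool(target)',np.round(T.T@d,4),'F',np.round(o['force'],1),'t',round(o['clock'],2))
E
python3 - <<'E'
from h import *
c=dict(np.load('top0.npz')); P=cloud(c); P[c['range_z']==0]=np.nan; z=P[...,2]
def comp(lo,hi,name,box):
    u0,v0,u1,v1=box; q=P[v0:v1,u0:u1].reshape(-1,3); q=q[(q[:,2]>lo)&(q[:,2]<hi)]
    r=cv2.minAreaRect(q[:,:2].astype(np.float32)*1000)
    w=wf(q); print(name,len(q),np.round(r[0]),np.round(r[1]),round(r[2],1),'zmed',round(np.median(q[:,2]),3),'feeder mid',np.round((w.min(0)+w.max(0))/2,4),np.round(np.ptp(w,axis=0),3))
comp(.012,.05,'bigtray',(215,205,305,305))
comp(.012,.05,'smalltray',(140,220,212,300))
comp(.085,.11,'lock top',(325,165,365,195))
comp(.053,.07,'lock low',(325,165,365,195))
comp(.1,.12,'knob',(325,215,372,268))
comp(.063,.098,'plate+?',(325,215,372,268))
comp(.09,.16,'latch',(318,262,345,300))
comp(.08,.12,'lookalike top',(315,80,360,138)); comp(.02,.08,'lookalike low',(315,80,360,138))
comp(.05,.12,'rack',(210,150,300,200))
q=fw(.115,0); to(*q,.25,93.3)
E
```

```text
bigtray 485 [510. 235.] [160. 121.] 13.9 zmed 0.024 feeder mid [-0.0579  0.1959] [0.177 0.146]
smalltray 232 [505. 423.] [112.  85.] 30.7 zmed 0.017 feeder mid [-0.0512  0.3829] [0.136 0.123]
lock top 139 [668.  47.] [25. 23.] 89.5 zmed 0.095 feeder mid [ 0.0909 -0.0003] [0.022 0.026]
lock low 226 [669.  47.] [25. 66.] 3.2 zmed 0.06 feeder mid [ 0.0909 -0.0004] [0.025 0.066]
knob 114 [561.  41.] [23. 22.] 88.5 zmed 0.106 feeder mid [-0.0174 -0.0003] [0.023 0.023]
plate+? 150 [537.  40.] [79. 73.] 4.6 zmed 0.065 feeder mid [-0.0414 -0.0007] [0.079 0.073]
latch 54 [458.  86.] [10. 13.] 88.6 zmed 0.139 feeder mid [-0.1175  0.0508] [0.013 0.011]
lookalike top 253 [832.  60.] [30. 36.] 60.0 zmed 0.089 feeder mid [0.2532 0.0028] [0.043 0.039]
lookalike low 453 [831.  60.] [35. 92.] 60.8 zmed 0.039 feeder mid [0.2537 0.0033] [0.093 0.074]
rack 1734 [687. 239.] [ 50. 160.] 5.6 zmed 0.059 feeder mid [0.1198 0.1898] [0.056 0.161]
pos [ 0.2291 -0.5543  0.2384] gap 0.0854 rotneed [ 0.09 -0.03 19.15] d world [0.4637 0.6034 0.0116] d tool(now) [-0.659   0.3806 -0.0111] d tool(target) [-0.4977  0.5757 -0.0116] F [ 0.4 -0.2  0.3] t 0.1
```

Emit:
apply_moves([
  {"delta_rot":[0,0,9.6],"translation":[0,0,0],"gripper":0.085},
  {"delta_rot":[0,0,9.6],"translation":[0,0,0],"gripper":0.085},
  {"delta_rot":[0,0,0],"translation":[-0.034,0.041,0],"gripper":0.085},
  {"delta_rot":[0,0,0],"translation":[-0.034,0.041,0],"gripper":0.085},
  {"delta_rot":[0,0,0],"translation":[-0.034,0.041,0],"gripper":0.085},
  {"delta_rot":[0,0,0],"translation":[-0.034,0.041,0],"gripper":0.085},
  {"delta_rot":[0,0,0],"translation":[-0.034,0.041,0],"gripper":0.085},
  {"delta_rot":[0,0,0],"translation":[-0.034,0.041,0],"gripper":0.085},
])

```text
clock: 1.1
position: [0.4195, -0.2957, 0.239]
eef_rot: [0.089, -3.14, -0.001]
force: [1.1, -0.5, 0.2]
finger_gap: 0.0853
finger_force: 0.0
```

Emit:
apply_moves([
  {"delta_rot":[0,0,0],"translation":[-0.034,0.041,0],"gripper":0.085},
  {"delta_rot":[0,0,0],"translation":[-0.034,0.041,0],"gripper":0.085},
  {"delta_rot":[0,0,0],"translation":[-0.034,0.041,0],"gripper":0.085},
  {"delta_rot":[0,0,0],"translation":[-0.034,0.041,0],"gripper":0.085},
  {"delta_rot":[0,0,0],"translation":[-0.034,0.041,0],"gripper":0.085},
  {"delta_rot":[0,0,0],"translation":[-0.034,0.041,0],"gripper":0.085},
  {"delta_rot":[0,0,0],"translation":[-0.034,0.041,0],"gripper":0.085},
  {"delta_rot":[0,0,0],"translation":[-0.02,0.02,0],"gripper":0.085},
])

```text
clock: 2.1
position: [0.6598, 0.0262, 0.2378]
eef_rot: [0.092, -3.138, -0.0]
force: [-0.1, -0.1, -0.4]
finger_gap: 0.085
finger_force: 0.0
```

Run:
```python
from h import *
c=imaging.camera('wrist'); P=cloud(c); q=P[(c['range_z']>0)&(P[...,2]>.085)&(P[...,2]<.11)]; w=wf(q); m=(np.abs(w[:,0]-.09)<.03)&(np.abs(w[:,1])<.04); q=q[m]; w=w[m]
print(len(q)); print((w.min(0)+w.max(0))/2,np.ptp(w,axis=0),np.median(q[:,2]))
to(.6685,.0475,.071,93.3)
```

```text
772
[ 0.09129404 -0.00253709] [0.02148998 0.02510349] 0.09359168028341902
pos [0.6608 0.0278 0.2367] gap 0.0848 rotneed [ 0.01 -0.16  0.11] d world [ 0.0077  0.0197 -0.1657] d tool(now) [-0.0093  0.0192  0.1657] d tool(target) [-0.0088  0.0193  0.1657] F [-2.6 -0.  -2.1] t 2.15
```

Emit:
apply_moves([
  {"delta_rot":[0,0,0],"translation":[-0.01,0.02,0],"gripper":0.085},
  {"delta_rot":[0,0,0],"translation":[0,0,0.03],"gripper":0.085},
  {"delta_rot":[0,0,0],"translation":[0,0,0.03],"gripper":0.085},
  {"delta_rot":[0,0,0],"translation":[0,0,0.03],"gripper":0.085},
  {"delta_rot":[0,0,0],"translation":[0,0,0.03],"gripper":0.085},
  {"delta_rot":[0,0,0],"translation":[0,0,0],"gripper":0.085},
  {"delta_rot":[0,0,0],"translation":[0,0,0],"gripper":0.085},
  {"delta_rot":[0,0,0],"translation":[0,0,0],"gripper":0.085},
])

```text
clock: 3.15
position: [0.6687, 0.0445, 0.1215]
eef_rot: [-0.089, 3.137, 0.001]
force: [-0.3, 0.5, 0.2]
finger_gap: 0.0849
finger_force: 0.0
```

Run:
```python
from h import *
to(.6685,.0475,.071,93.3)
```

```text
pos [0.6687 0.0445 0.1215] gap 0.0849 rotneed [ 0.03  0.17 -0.05] d world [-0.0002  0.003  -0.0505] d tool(now) [0.0002 0.003  0.0505] d tool(target) [0.0001 0.003  0.0505] F [-0.3  0.5  0.2] t 3.15
```

Emit:
apply_moves([
  {"delta_rot":[0,0,0],"translation":[0,0.002,0.02],"gripper":0.085},
  {"delta_rot":[0,0,0],"translation":[0,0,0.02],"gripper":0.085},
  {"delta_rot":[0,0,0],"translation":[0,0,0.01],"gripper":0.085},
  {"delta_rot":[0,0,0],"translation":[0,0,0],"gripper":0.02},
  {"delta_rot":[0,0,0],"translation":[0,0,0],"gripper":0.02},
  {"delta_rot":[0,0,0],"translation":[0,0,0],"gripper":0.02},
  {"delta_rot":[0,0,0],"translation":[0,0,0],"gripper":0.02},
  {"delta_rot":[0,0,0],"translation":[0,0,0],"gripper":0.02},
])

```text
clock: 4.15
position: [0.6683, 0.0464, 0.0703]
eef_rot: [-0.089, 3.139, 0.0]
force: [-0.1, 0.4, 3.4]
finger_gap: 0.0251
finger_force: 59.5
```

Emit:
apply_moves([
  {"delta_rot":[0,0,0],"translation":[0,0,-0.01],"gripper":0.02},
  {"delta_rot":[0,0,0],"translation":[0,0,-0.02],"gripper":0.02},
  {"delta_rot":[0,0,0],"translation":[0,0,-0.03],"gripper":0.02},
  {"delta_rot":[0,0,0],"translation":[0,0,-0.03],"gripper":0.02},
  {"delta_rot":[0,0,0],"translation":[0.017,0.023,0],"gripper":0.02},
  {"delta_rot":[0,0,0],"translation":[0.026,0.035,0],"gripper":0.02},
  {"delta_rot":[0,0,0],"translation":[0.026,0.035,0],"gripper":0.02},
  {"delta_rot":[0,0,0],"translation":[0.026,0.035,0],"gripper":0.02},
])

```text
clock: 5.15
position: [0.5649, 0.1696, 0.1608]
eef_rot: [-0.089, 3.139, 0.001]
force: [0.8, 0.2, -0.4]
finger_gap: 0.0254
finger_force: 59.1
```

Emit:
apply_moves([
  {"delta_rot":[0,0,0],"translation":[0.026,0.035,0],"gripper":0.02},
  {"delta_rot":[0,0,0],"translation":[0.018,0.024,0],"gripper":0.02},
  {"delta_rot":[0,0,0],"translation":[0.008,0.01,0],"gripper":0.02},
  {"delta_rot":[0,0,0],"translation":[0,0,0.02],"gripper":0.02},
  {"delta_rot":[0,0,0],"translation":[0,0,0.03],"gripper":0.02},
  {"delta_rot":[0,0,0],"translation":[0,0,0.02],"gripper":0.02},
  {"delta_rot":[0,0,0],"translation":[0,0,0],"gripper":0.02},
  {"delta_rot":[0,0,0],"translation":[0,0,0],"gripper":0.02},
])

```text
clock: 6.15
position: [0.5106, 0.2345, 0.0903]
eef_rot: [-0.088, 3.139, 0.0]
force: [0.1, 0.5, -0.7]
finger_gap: 0.0252
finger_force: 59.1
```

Run:
```python
from h import *
to(.510,.235,.0425,93.3)
c=imaging.camera('side'); save('side1',c)
```

```text
pos [0.5106 0.2345 0.0903] gap 0.0252 rotneed [ 0.01  0.07 -0.08] d world [-0.0006  0.0005 -0.0478] d tool(now) [0.0006 0.0005 0.0478] d tool(target) [0.0006 0.0005 0.0478] F [ 0.1  0.5 -0.7] t 6.15
```

View pics/side1.png

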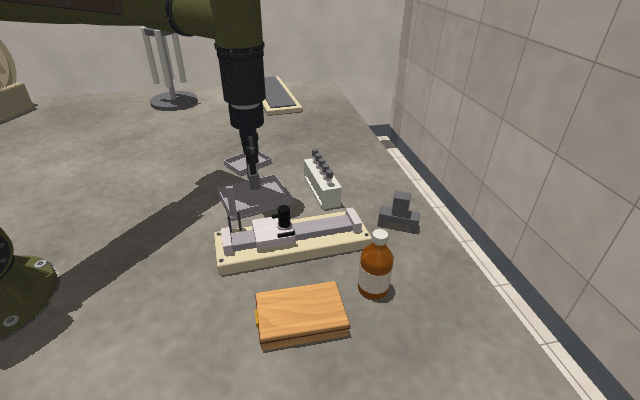

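The side view shows the lock held over the middle of the large tray at (255,180), with the rail clear. I'll lower it gently until it touches.

Emit:
apply_moves([
  {"delta_rot":[0,0,0],"translation":[0,0,0.02],"gripper":0.02},
  {"delta_rot":[0,0,0],"translation":[0,0,0.015],"gripper":0.02},
  {"delta_rot":[0,0,0],"translation":[0,0,0.007],"gripper":0.02},
  {"delta_rot":[0,0,0],"translation":[0,0,0.004],"gripper":0.02},
  {"delta_rot":[0,0,0],"translation":[0,0,0.001],"gripper":0.02},
  {"delta_rot":[0,0,0],"translation":[0,0,0.001],"gripper":0.02},
  {"delta_rot":[0,0,0],"translation":[0,0,0],"gripper":0.02},
  {"delta_rot":[0,0,0],"translation":[0,0,0],"gripper":0.02},
])

```text
clock: 7.2
position: [0.5102, 0.2349, 0.0423]
eef_rot: [-0.089, 3.139, 0.001]
force: [-2.3, -1.4, 5.0]
finger_gap: 0.0251
finger_force: 59.6
```

Emit:
apply_moves([
  {"delta_rot":[0,0,0],"translation":[0,0,0],"gripper":0.07},
  {"delta_rot":[0,0,0],"translation":[0,0,0],"gripper":0.07},
  {"delta_rot":[0,0,0],"translation":[0,0,0],"gripper":0.07},
  {"delta_rot":[0,0,0],"translation":[0,0,0],"gripper":0.07},
  {"delta_rot":[0,0,0],"translation":[0,0,-0.02],"gripper":0.07},
  {"delta_rot":[0,0,0],"translation":[0,0,-0.04],"gripper":0.07},
  {"delta_rot":[0,0,0],"translation":[0,0,-0.05],"gripper":0.07},
  {"delta_rot":[0,0,0],"translation":[0,0,-0.05],"gripper":0.07},
])

```text
clock: 8.2
position: [0.5097, 0.2345, 0.2028]
eef_rot: [0.089, -3.14, 0.0]
force: [0.7, 0.8, 0.2]
finger_gap: 0.0702
finger_force: 0.0
```

Run:
```python
from h import *
to(*fw(-.0172,0),.085,93.3)
c=imaging.camera('side'); P=cloud(c); w=P[(c['range_z']>0)]
m=(np.abs(w[:,0]-.51)<.05)&(np.abs(w[:,1]-.235)<.05)&(w[:,2]>.035)&(w[:,2]<.1); print(m.sum(),np.round(np.percentile(w[m],[1,50,99],axis=0),3))
a=c['frame'][140:280,190:390]; cv2.imwrite('pics/crop2.png',cv2.resize(a,(800,560),interpolation=cv2.INTER_CUBIC)[:,:,::-1])
```

```text
pos [0.5097 0.2345 0.2028] gap 0.0702 rotneed [-0.01 -0.01 -0.05] d world [ 0.0511 -0.193  -0.1178] d tool(now) [-0.0401 -0.1956  0.1178] d tool(target) [-0.0399 -0.1956  0.1178] F [0.7 0.8 0.2] t 8.2
145 [[0.5   0.218 0.036]
 [0.511 0.222 0.058]
 [0.523 0.244 0.068]]
```

View pics/crop2.png

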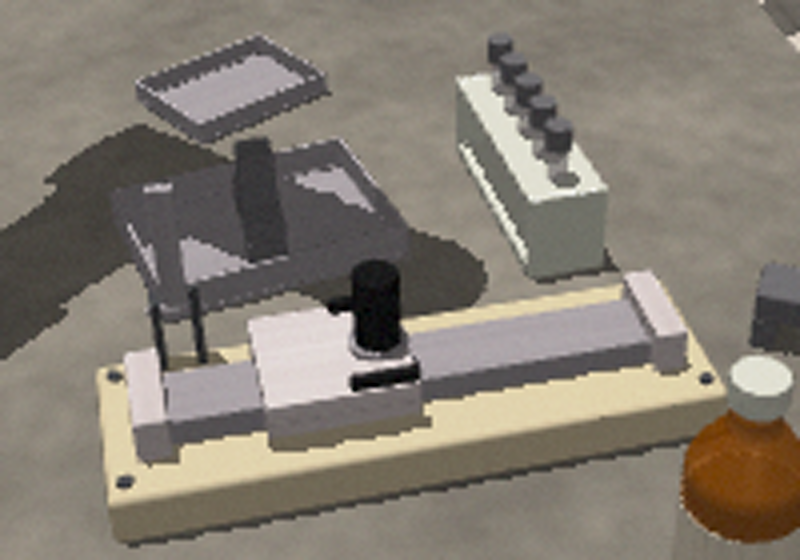

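The lock stands upright in the tray, top about 0.068 m as expected. Next is the knob.

Emit:
apply_moves([
  {"delta_rot":[0,0,0],"translation":[-0.007,-0.033,0],"gripper":0.07},
  {"delta_rot":[0,0,0],"translation":[-0.01,-0.049,0],"gripper":0.07},
  {"delta_rot":[0,0,0],"translation":[-0.01,-0.049,0],"gripper":0.07},
  {"delta_rot":[0,0,0],"translation":[-0.009,-0.045,0],"gripper":0.07},
  {"delta_rot":[0,0,0],"translation":[-0.004,-0.02,0],"gripper":0.07},
  {"delta_rot":[0,0,0],"translation":[0,0,0.03],"gripper":0.07},
  {"delta_rot":[0,0,0],"translation":[0,0,0.03],"gripper":0.07},
  {"delta_rot":[0,0,0],"translation":[0,0,0],"gripper":0.07},
])

```text
clock: 9.25
position: [0.5595, 0.0408, 0.1385]
eef_rot: [0.088, -3.135, 0.002]
force: [1.5, -0.7, 1.0]
finger_gap: 0.0699
finger_force: 0.0
```

Run:
```python
from h import *
to(*fw(-.0172,0),.080,93.3)
```

```text
pos [0.5595 0.0408 0.1385] gap 0.0699 rotneed [-0.05 -0.29 -0.07] d world [ 0.0013  0.0007 -0.0585] d tool(now) [-0.0017  0.0006  0.0585] d tool(target) [-0.0014  0.0006  0.0585] F [ 1.5 -0.7  1. ] t 9.25
```

Emit:
apply_moves([
  {"delta_rot":[0,0,0],"translation":[-0.001,0,0.025],"gripper":0.07},
  {"delta_rot":[0,0,0],"translation":[0,0,0.025],"gripper":0.07},
  {"delta_rot":[0,0,0],"translation":[0,0,0.008],"gripper":0.07},
  {"delta_rot":[0,0,0],"translation":[0,0,0],"gripper":0.02},
  {"delta_rot":[0,0,0],"translation":[0,0,0],"gripper":0.02},
  {"delta_rot":[0,0,0],"translation":[0,0,0],"gripper":0.02},
  {"delta_rot":[0,0,0],"translation":[0,0,0],"gripper":0.02},
  {"delta_rot":[0,0,0],"translation":[0,0,0],"gripper":0.02},
])

```text
clock: 10.25
position: [0.5628, 0.0396, 0.0855]
eef_rot: [-0.088, 3.138, -0.004]
force: [0.6, -6.7, 3.2]
finger_gap: 0.0233
finger_force: 58.8
```

Run:
```python
from h import *
to(*fw(.115,0),.080,93.3); print(wf(observe()['position']))
```

```text
pos [0.5628 0.0396 0.0855] gap 0.0233 rotneed [-0.15  0.13 -0.09] d world [ 0.13    0.0096 -0.0055] d tool(now) [-0.1304  0.0023  0.0058] d tool(target) [-0.1304  0.002   0.0055] F [ 0.6 -6.7  3.2] t 10.25
[-0.01537118 -0.00204941]
```

Emit:
apply_moves([
  {"delta_rot":[0,0,0],"translation":[-0.001,-0.002,0],"gripper":0.02},
  {"delta_rot":[0,0,0],"translation":[-0.002,0,0],"gripper":0.02},
  {"delta_rot":[0,0,0],"translation":[-0.003,0,0],"gripper":0.02},
  {"delta_rot":[0,0,0],"translation":[-0.004,0,0],"gripper":0.02},
  {"delta_rot":[0,0,0],"translation":[-0.005,0,0],"gripper":0.02},
  {"delta_rot":[0,0,0],"translation":[-0.005,0,0],"gripper":0.02},
  {"delta_rot":[0,0,0],"translation":[-0.005,0,0],"gripper":0.02},
  {"delta_rot":[0,0,0],"translation":[-0.005,0,0],"gripper":0.02},
])

```text
clock: 11.25
position: [0.5925, 0.0411, 0.0855]
eef_rot: [-0.089, 3.139, 0.001]
force: [-4.4, -0.9, 6.7]
finger_gap: 0.0233
finger_force: 59.3
```

Emit:
apply_moves([
  {"delta_rot":[0,0,0],"translation":[-0.005,0,0],"gripper":0.02},
  {"delta_rot":[0,0,0],"translation":[-0.005,0,0],"gripper":0.02},
  {"delta_rot":[0,0,0],"translation":[-0.005,0,0],"gripper":0.02},
  {"delta_rot":[0,0,0],"translation":[-0.005,0,0],"gripper":0.02},
  {"delta_rot":[0,0,0],"translation":[-0.005,0,0],"gripper":0.02},
  {"delta_rot":[0,0,0],"translation":[-0.005,0,0],"gripper":0.02},
  {"delta_rot":[0,0,0],"translation":[-0.005,0,0],"gripper":0.02},
  {"delta_rot":[0,0,0],"translation":[-0.005,0,0],"gripper":0.02},
])

```text
clock: 12.25
position: [0.6324, 0.0434, 0.0854]
eef_rot: [-0.089, 3.139, 0.0]
force: [-5.4, 0.2, 6.2]
finger_gap: 0.0233
finger_force: 59.3
```

Emit:
apply_moves([
  {"delta_rot":[0,0,0],"translation":[-0.005,0,0],"gripper":0.02},
  {"delta_rot":[0,0,0],"translation":[-0.005,0,0],"gripper":0.02},
  {"delta_rot":[0,0,0],"translation":[-0.005,0,0],"gripper":0.02},
  {"delta_rot":[0,0,0],"translation":[-0.005,0,0],"gripper":0.02},
  {"delta_rot":[0,0,0],"translation":[-0.005,0,0],"gripper":0.02},
  {"delta_rot":[0,0,0],"translation":[-0.005,0,0],"gripper":0.02},
  {"delta_rot":[0,0,0],"translation":[-0.005,0,0],"gripper":0.02},
  {"delta_rot":[0,0,0],"translation":[-0.005,0,0],"gripper":0.02},
])

```text
clock: 13.25
position: [0.6726, 0.0457, 0.0855]
eef_rot: [-0.089, 3.138, 0.001]
force: [-1.9, -0.4, 5.4]
finger_gap: 0.023
finger_force: 59.3
```

Run:
```python
from h import *
to(*fw(.115,0),.0855,93.3); print(wf(observe()['position']))
```

```text
pos [0.6726 0.0457 0.0855] gap 0.023 rotneed [ 0.02  0.13 -0.04] d world [0.0202 0.0034 0.    ] d tool(now) [-0.0204  0.0022  0.    ] d tool(target) [-0.0204  0.0022 -0.    ] F [-1.9 -0.4  5.4] t 13.25
[ 0.09463189 -0.00221568]
```

Emit:
apply_moves([
  {"delta_rot":[0,0,0],"translation":[-0.005,0,0],"gripper":0.02},
  {"delta_rot":[0,0,0],"translation":[-0.004,0,0],"gripper":0.02},
  {"delta_rot":[0,0,0],"translation":[-0.003,0,0],"gripper":0.02},
  {"delta_rot":[0,0,0],"translation":[-0.002,0,0],"gripper":0.02},
  {"delta_rot":[0,0,0],"translation":[-0.002,0,0],"gripper":0.02},
  {"delta_rot":[0,0,0],"translation":[-0.002,0,0],"gripper":0.02},
  {"delta_rot":[0,0,0],"translation":[-0.002,0,0],"gripper":0.02},
  {"delta_rot":[0,0,0],"translation":[-0.002,0,0],"gripper":0.02},
])

```text
clock: 14.25
position: [0.6945, 0.047, 0.0855]
eef_rot: [-0.089, 3.138, 0.001]
force: [-2.2, -0.4, 5.1]
finger_gap: 0.0236
finger_force: 59.3
```

Run:
```python
from h import *
to(*fw(.115,0),.0855,93.3); print(wf(observe()['position']))
```

```text
pos [0.6945 0.047  0.0855] gap 0.0236 rotneed [ 0.02  0.14 -0.03] d world [-0.0017  0.0021  0.    ] d tool(now) [ 0.0016  0.0022 -0.    ] d tool(target) [ 0.0016  0.0022 -0.    ] F [-2.2 -0.4  5.1] t 14.25
[ 0.11661293 -0.00219336]
```

Not at the stop yet: drag is still about 2 N. I'll creep on 1 mm at a time.

Emit:
apply_moves([
  {"delta_rot":[0,0,0],"translation":[-0.001,0,0],"gripper":0.02},
  {"delta_rot":[0,0,0],"translation":[-0.001,0,0],"gripper":0.02},
  {"delta_rot":[0,0,0],"translation":[-0.001,0,0],"gripper":0.02},
  {"delta_rot":[0,0,0],"translation":[-0.001,0,0],"gripper":0.02},
  {"delta_rot":[0,0,0],"translation":[-0.001,0,0],"gripper":0.02},
  {"delta_rot":[0,0,0],"translation":[0,0,0],"gripper":0.02},
  {"delta_rot":[0,0,0],"translation":[0,0,0],"gripper":0.02},
  {"delta_rot":[0,0,0],"translation":[0,0,0],"gripper":0.02},
])

```text
clock: 15.25
position: [0.6949, 0.0469, 0.0853]
eef_rot: [0.09, -3.132, 0.001]
force: [-22.8, 0.3, 13.6]
finger_gap: 0.0235
finger_force: 60.2
```

Run:
```python
from h import *
print(wf(observe()['position']))
```

```text
[ 0.11700701 -0.00228943]
```

Emit:
apply_moves([
  {"delta_rot":[0,0,0],"translation":[0.001,0,0],"gripper":0.02},
  {"delta_rot":[0,0,0],"translation":[0.001,0,0],"gripper":0.02},
  {"delta_rot":[0,0,0],"translation":[0.001,0,0],"gripper":0.02},
  {"delta_rot":[0,0,0],"translation":[0.001,0,0],"gripper":0.02},
  {"delta_rot":[0,0,0],"translation":[0.001,0,0],"gripper":0.02},
  {"delta_rot":[0,0,0],"translation":[0.002,0,0],"gripper":0.02},
  {"delta_rot":[0,0,0],"translation":[0.003,0,0],"gripper":0.02},
  {"delta_rot":[0,0,0],"translation":[0.004,0,0],"gripper":0.02},
])

```text
clock: 16.25
position: [0.6863, 0.0465, 0.0855]
eef_rot: [-0.089, 3.136, 0.001]
force: [2.2, 0.3, 5.9]
finger_gap: 0.0234
finger_force: 59.2
```

Emit:
apply_moves([
  {"delta_rot":[0,0,0],"translation":[0.005,0,0],"gripper":0.02},
  {"delta_rot":[0,0,0],"translation":[0.005,0,0],"gripper":0.02},
  {"delta_rot":[0,0,0],"translation":[0.005,0,0],"gripper":0.02},
  {"delta_rot":[0,0,0],"translation":[0.005,0,0],"gripper":0.02},
  {"delta_rot":[0,0,0],"translation":[0.005,0,0],"gripper":0.02},
  {"delta_rot":[0,0,0],"translation":[0.005,0,0],"gripper":0.02},
  {"delta_rot":[0,0,0],"translation":[0.005,0,0],"gripper":0.02},
  {"delta_rot":[0,0,0],"translation":[0.005,0,0],"gripper":0.02},
])

```text
clock: 17.25
position: [0.6466, 0.0443, 0.0855]
eef_rot: [-0.089, 3.135, 0.001]
force: [3.0, -0.2, 5.7]
finger_gap: 0.0237
finger_force: 59.1
```

Emit:
apply_moves([
  {"delta_rot":[0,0,0],"translation":[0.005,0,0],"gripper":0.02},
  {"delta_rot":[0,0,0],"translation":[0.005,0,0],"gripper":0.02},
  {"delta_rot":[0,0,0],"translation":[0.005,0,0],"gripper":0.02},
  {"delta_rot":[0,0,0],"translation":[0.005,0,0],"gripper":0.02},
  {"delta_rot":[0,0,0],"translation":[0.005,0,0],"gripper":0.02},
  {"delta_rot":[0,0,0],"translation":[0.005,0,0],"gripper":0.02},
  {"delta_rot":[0,0,0],"translation":[0.005,0,0],"gripper":0.02},
  {"delta_rot":[0,0,0],"translation":[0.005,0,0],"gripper":0.02},
])

```text
clock: 18.25
position: [0.6067, 0.0419, 0.0855]
eef_rot: [-0.089, 3.135, 0.001]
force: [2.4, -0.0, 6.2]
finger_gap: 0.0235
finger_force: 59.1
```

Emit:
apply_moves([
  {"delta_rot":[0,0,0],"translation":[0.005,0,0],"gripper":0.02},
  {"delta_rot":[0,0,0],"translation":[0.005,0,0],"gripper":0.02},
  {"delta_rot":[0,0,0],"translation":[0.005,0,0],"gripper":0.02},
  {"delta_rot":[0,0,0],"translation":[0.005,0,0],"gripper":0.02},
  {"delta_rot":[0,0,0],"translation":[0.005,0,0],"gripper":0.02},
  {"delta_rot":[0,0,0],"translation":[0.005,0,0],"gripper":0.02},
  {"delta_rot":[0,0,0],"translation":[0.005,0,0],"gripper":0.02},
  {"delta_rot":[0,0,0],"translation":[0.005,0,0],"gripper":0.02},
])

```text
clock: 19.25
position: [0.5664, 0.0396, 0.0855]
eef_rot: [-0.089, 3.136, 0.001]
force: [2.3, 0.2, 6.7]
finger_gap: 0.0234
finger_force: 59.2
```

Run:
```python
from h import *
print(wf(observe()['position']),observe()['position'])
```

```text
[-0.01173193 -0.00218817] [0.56641349 0.03964012 0.08545048]
```

Emit:
apply_moves([
  {"delta_rot":[0,0,0],"translation":[0.005,0,0],"gripper":0.02},
  {"delta_rot":[0,0,0],"translation":[0.005,0,0],"gripper":0.02},
  {"delta_rot":[0,0,0],"translation":[0.005,0,0],"gripper":0.02},
  {"delta_rot":[0,0,0],"translation":[0.005,0,0],"gripper":0.02},
  {"delta_rot":[0,0,0],"translation":[0.005,0,0],"gripper":0.02},
  {"delta_rot":[0,0,0],"translation":[0.005,0,0],"gripper":0.02},
  {"delta_rot":[0,0,0],"translation":[0.005,0,0],"gripper":0.02},
  {"delta_rot":[0,0,0],"translation":[0.004,0,0],"gripper":0.02},
])

```text
clock: 20.25
position: [0.5274, 0.0374, 0.0854]
eef_rot: [-0.089, 3.136, 0.001]
force: [1.7, -0.5, 6.0]
finger_gap: 0.0229
finger_force: 59.2
```

Emit:
apply_moves([
  {"delta_rot":[0,0,0],"translation":[0.003,0,0],"gripper":0.02},
  {"delta_rot":[0,0,0],"translation":[0.002,0,0],"gripper":0.02},
  {"delta_rot":[0,0,0],"translation":[0.002,0,0],"gripper":0.02},
  {"delta_rot":[0,0,0],"translation":[0.002,0,0],"gripper":0.02},
  {"delta_rot":[0,0,0],"translation":[0.001,0,0],"gripper":0.02},
  {"delta_rot":[0,0,0],"translation":[0.001,0,0],"gripper":0.02},
  {"delta_rot":[0,0,0],"translation":[0.001,0,0],"gripper":0.02},
  {"delta_rot":[0,0,0],"translation":[0.001,0,0],"gripper":0.02},
])

```text
clock: 21.25
position: [0.5149, 0.0367, 0.0854]
eef_rot: [-0.089, 3.135, 0.001]
force: [5.3, -1.4, 4.1]
finger_gap: 0.0231
finger_force: 59.2
```

Emit:
apply_moves([
  {"delta_rot":[0,0,0],"translation":[0.001,0,0],"gripper":0.02},
  {"delta_rot":[0,0,0],"translation":[0.001,0,0],"gripper":0.02},
  {"delta_rot":[0,0,0],"translation":[0.001,0,0],"gripper":0.02},
  {"delta_rot":[0,0,0],"translation":[0,0,0],"gripper":0.02},
  {"delta_rot":[0,0,0],"translation":[0,0,0],"gripper":0.02},
  {"delta_rot":[0,0,0],"translation":[0,0,0],"gripper":0.02},
  {"delta_rot":[0,0,0],"translation":[0,0,0],"gripper":0.02},
  {"delta_rot":[0,0,0],"translation":[0,0,0],"gripper":0.02},
])

```text
clock: 22.25
position: [0.5147, 0.0367, 0.0855]
eef_rot: [-0.089, 3.129, 0.002]
force: [19.3, -3.1, -3.8]
finger_gap: 0.0237
finger_force: 59.0
```

Run:
```python
from h import *
print(wf(observe()['position']),observe()['position'])
```

```text
[-0.06356155 -0.00211643] [0.51466568 0.03672822 0.08552795]
```

Emit:
apply_moves([
  {"delta_rot":[0,0,0],"translation":[-0.002,0,0],"gripper":0.02},
  {"delta_rot":[0,0,0],"translation":[-0.0015,0,0],"gripper":0.02},
  {"delta_rot":[0,0,0],"translation":[0,0,0],"gripper":0.06},
  {"delta_rot":[0,0,0],"translation":[0,0,0],"gripper":0.06},
  {"delta_rot":[0,0,0],"translation":[0,0,0],"gripper":0.06},
  {"delta_rot":[0,0,0],"translation":[0,0,-0.015],"gripper":0.06},
  {"delta_rot":[0,0,0],"translation":[0,0,-0.05],"gripper":0.06},
  {"delta_rot":[0,0,0],"translation":[0,0,-0.05],"gripper":0.06},
])

```text
clock: 23.25
position: [0.5134, 0.0363, 0.2007]
eef_rot: [-0.089, 3.14, -0.0]
force: [-0.3, -0.7, 0.1]
finger_gap: 0.0599
finger_force: 0.0
```

Emit:
apply_moves([
  {"delta_rot":[0,0,0],"translation":[0.01,0.025,0],"gripper":0},
  {"delta_rot":[0,0,0],"translation":[0.02,0.04,0],"gripper":0},
  {"delta_rot":[0,0,0],"translation":[0.02,0.037,0],"gripper":0},
  {"delta_rot":[0,0,0],"translation":[0,0,0],"gripper":0},
  {"delta_rot":[0,0,0],"translation":[0,0,0],"gripper":0},
  {"delta_rot":[0,0,0],"translation":[0,0,0],"gripper":0},
  {"delta_rot":[0,0,0],"translation":[0,0,0],"gripper":0},
  {"delta_rot":[0,0,0],"translation":[0,0,0],"gripper":0},
])

```text
clock: 24.25
position: [0.4581, 0.1351, 0.1982]
eef_rot: [0.088, -3.14, 0.0]
force: [-0.0, -0.0, -0.3]
finger_gap: -0.0001
finger_force: 0.0
```

Run:
```python
from h import *
to(*fw(-.116,.10),.124,93.3);print(wf(observe()['position']))
for n in('top','side'):
    c=imaging.camera(n); P=cloud(c); q=P[c['range_z']>0]; w=wf(q)
    m=(q[:,2]>.10)&(q[:,2]<.15)&(np.abs(w[:,0]+.118)<.02)&(np.abs(w[:,1]-.055)<.04); print('latch',n,m.sum(),np.round(np.percentile(np.c_[w[m],q[m][:,2]],[2,50,98],axis=0),3).tolist() if m.any() else '')
    m=(q[:,2]>.1)&(q[:,2]<.12)&(np.abs(w[:,1])<.03)&(w[:,0]>-.11)&(w[:,0]<.14); 
    if m.any(): print('knob',n,m.sum(),(w[m].min(0)+w[m].max(0))/2,np.ptp(w[m],axis=0))
save('side2',c)
```

```text
pos [0.4581 0.1351 0.1982] gap -0.0001 rotneed [-0.01 -0.02 -0.1 ] d world [-0.0016  0.0005 -0.0742] d tool(now) [0.0016 0.0006 0.0742] d tool(target) [0.0016 0.0006 0.0742] F [-0.  -0.  -0.3] t 24.25
[-0.1144088   0.09936831]
latch top 25 [[-0.12, 0.046, 0.102], [-0.113, 0.051, 0.133], [-0.111, 0.055, 0.142]]
knob top 117 [-0.06447134 -0.00030941] [0.02302517 0.02285619]
latch side 127 [[-0.125, 0.042, 0.101], [-0.118, 0.045, 0.123], [-0.111, 0.052, 0.14]]
knob side 89 [-0.06496451 -0.00448705] [0.02391225 0.02558752]
```

View pics/side2.png

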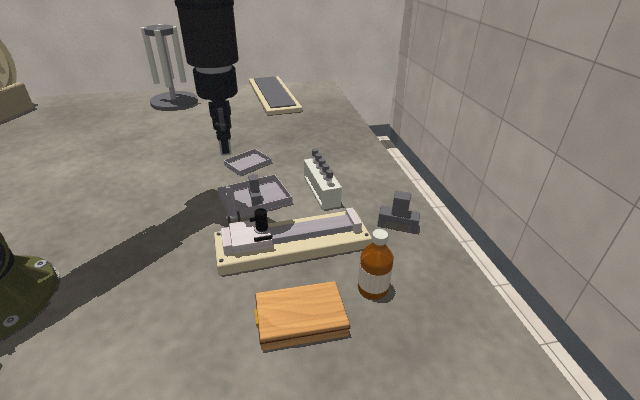

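The carriage is home (knob at feeder x −0.065) and the latch is upright. I'll come down on its outer side and push.

Emit:
apply_moves([
  {"delta_rot":[0,0,0],"translation":[0.0015,0,0.025],"gripper":0},
  {"delta_rot":[0,0,0],"translation":[0,0,0.03],"gripper":0},
  {"delta_rot":[0,0,0],"translation":[0,0,0.019],"gripper":0},
  {"delta_rot":[0,0,0],"translation":[0,-0.01,0],"gripper":0},
  {"delta_rot":[0,0,0],"translation":[0,-0.01,0],"gripper":0},
  {"delta_rot":[0,0,0],"translation":[0,-0.008,0],"gripper":0},
  {"delta_rot":[0,0,0],"translation":[0,-0.007,0],"gripper":0},
  {"delta_rot":[0,0,0],"translation":[0,0,0],"gripper":0},
])

```text
clock: 25.35
position: [0.4586, 0.1001, 0.1248]
eef_rot: [-0.088, 3.14, 0.001]
force: [0.1, 0.1, 0.2]
finger_gap: 0.0001
finger_force: 0.0
```

Emit:
apply_moves([
  {"delta_rot":[0,0,0],"translation":[0,-0.006,0],"gripper":0},
  {"delta_rot":[0,0,0],"translation":[0,-0.006,0.001],"gripper":0},
  {"delta_rot":[0,0,0],"translation":[0,-0.006,0.001],"gripper":0},
  {"delta_rot":[0,0,0],"translation":[0,-0.005,0.002],"gripper":0},
  {"delta_rot":[0,0,0],"translation":[0,-0.005,0.0025],"gripper":0},
  {"delta_rot":[0,0,0],"translation":[0,-0.005,0.0025],"gripper":0},
  {"delta_rot":[0,0,0],"translation":[0,0,0],"gripper":0},
  {"delta_rot":[0,0,0],"translation":[0,0,0],"gripper":0},
])

```text
clock: 26.35
position: [0.4599, 0.0674, 0.1148]
eef_rot: [0.089, -3.139, 0.001]
force: [0.3, -0.2, -0.7]
finger_gap: 0.0001
finger_force: 0.0
```

Run:
```python
from h import *
o=observe();print(wf(o['position']),o['position'],o['force'])
c=imaging.camera('side'); save('side3',c); P=cloud(c); q=P[c['range_z']>0]; w=wf(q)
a=c['frame'][130:280,170:370]; cv2.imwrite('pics/crop3.png',cv2.resize(a,(800,600),interpolation=cv2.INTER_CUBIC)[:,:,::-1])
```

```text
[-0.11650242  0.03161944] [0.45987062 0.06736066 0.11475289] [ 0.26307523 -0.20078569 -0.71570685]
```

View pics/crop3.png

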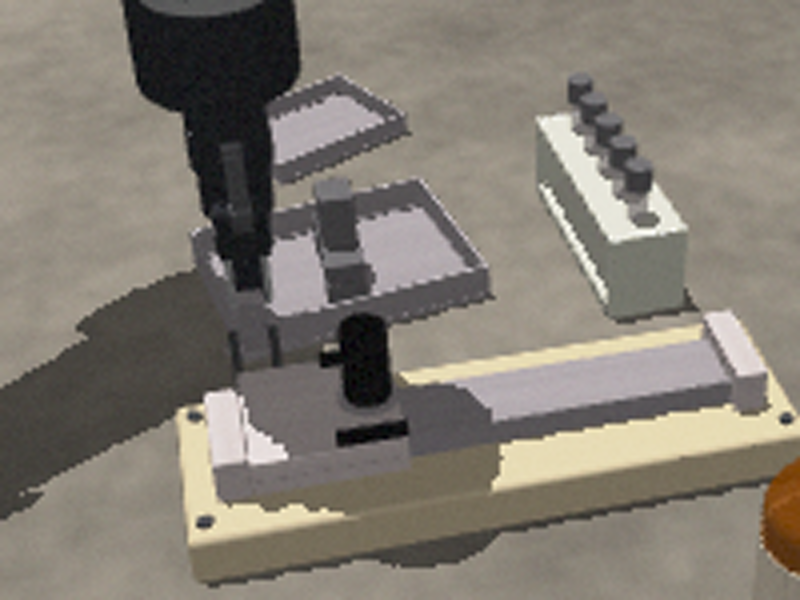

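The lock still stands in the tray (340,230) and the carriage is home. The fingers hide the latch, so I'll check it by depth.

Run:
```python
from h import *
for n in('wrist','side'):
    c=imaging.camera(n); P=cloud(c); q=P[c['range_z']>0]; w=wf(q)
    m=(q[:,2]>.064)&(q[:,2]<.2)&(np.abs(w[:,0]+.118)<.018)&(np.abs(w[:,1]-.03)<.075)
    g=np.c_[w,q[:,2]][m]; print(n,len(g))
    for lo in np.arange(.064,.17,.008):
        s=g[(g[:,2]>=lo)&(g[:,2]<lo+.008)]
        if len(s): print(round(lo,3),len(s),np.round(np.percentile(s[:,0],[2,50,98]),3),np.round(np.percentile(s[:,1],[2,50,98]),3))
    save(n+'4',c)
```

```text
wrist 44329
0.064 490 [-0.132 -0.121 -0.106] [0.039 0.047 0.052]
0.072 644 [-0.13  -0.123 -0.105] [0.036 0.044 0.052]
0.08 250 [-0.125 -0.123 -0.113] [0.029 0.037 0.04 ]
0.088 216 [-0.125 -0.124 -0.119] [0.023 0.031 0.035]
0.096 171 [-0.125 -0.124 -0.122] [0.017 0.024 0.029]
0.104 308 [-0.127 -0.124 -0.121] [0.012 0.021 0.037]
0.112 917 [-0.127 -0.124 -0.113] [0.008 0.021 0.044]
0.12 1579 [-0.127 -0.123 -0.112] [0.003 0.012 0.044]
0.128 834 [-0.128 -0.123 -0.113] [0.007 0.029 0.045]
0.136 958 [-0.128 -0.125 -0.106] [0.024 0.031 0.042]
0.144 1235 [-0.13  -0.128 -0.111] [0.007 0.032 0.058]
0.152 3962 [-0.13  -0.128 -0.108] [-0.002  0.034  0.065]
0.16 6874 [-0.129 -0.124 -0.108] [-0.006  0.029  0.07 ]
0.168 5876 [-0.133 -0.128 -0.108] [-0.013  0.028  0.077]
side 567
0.064 32 [-0.131 -0.116 -0.104] [0.036 0.039 0.045]
0.072 33 [-0.131 -0.117 -0.106] [0.031 0.04  0.051]
0.08 10 [-0.124 -0.119 -0.112] [0.026 0.029 0.03 ]
0.088 13 [-0.124 -0.118 -0.112] [0.02  0.024 0.025]
0.096 12 [-0.124 -0.116 -0.111] [0.015 0.018 0.02 ]
0.104 17 [-0.127 -0.119 -0.108] [0.011 0.015 0.026]
0.112 23 [-0.127 -0.116 -0.107] [0.005 0.009 0.026]
0.12 54 [-0.126 -0.118 -0.106] [0.001 0.016 0.026]
0.128 50 [-0.127 -0.117 -0.107] [0.004 0.017 0.026]
0.136 22 [-0.126 -0.117 -0.11 ] [0.016 0.018 0.024]
0.144 2 [-0.13  -0.129 -0.129] [0.021 0.029 0.037]
0.152 30 [-0.129 -0.119 -0.106] [-0.005  0.     0.019]
0.16 14 [-0.128 -0.112 -0.105] [-0.011 -0.006 -0.   ]
0.168 28 [-0.132 -0.119 -0.101] [-0.017 -0.013  0.017]
```

View pics/wrist4.png

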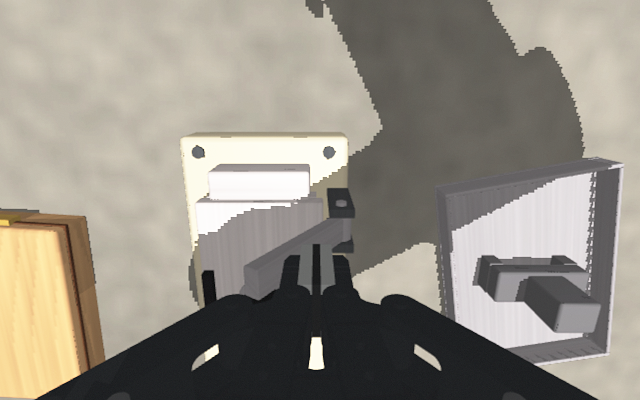

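The wrist view shows the latch (300,250) folded about 35° inward by the fingers, as planned. I'll continue along the arc.

Emit:
apply_moves([
  {"delta_rot":[0,0,0],"translation":[0,-0.004,0.004],"gripper":0},
  {"delta_rot":[0,0,0],"translation":[0,-0.004,0.004],"gripper":0},
  {"delta_rot":[0,0,0],"translation":[0,-0.004,0.0045],"gripper":0},
  {"delta_rot":[0,0,0],"translation":[0,-0.003,0.0055],"gripper":0},
  {"delta_rot":[0,0,0],"translation":[0,-0.003,0.006],"gripper":0},
  {"delta_rot":[0,0,0],"translation":[0,-0.0015,0.005],"gripper":0},
  {"delta_rot":[0,0,0],"translation":[0,-0.001,0.004],"gripper":0},
  {"delta_rot":[0,0,0],"translation":[0,0,0.002],"gripper":0},
])

```text
clock: 27.5
position: [0.4611, 0.0469, 0.0798]
eef_rot: [0.089, -3.139, 0.001]
force: [0.5, -1.5, 3.0]
finger_gap: -0.0002
finger_force: 1.2
```

Emit:
apply_moves([
  {"delta_rot":[0,0,0],"translation":[0,0,0.001],"gripper":0},
  {"delta_rot":[0,0,0],"translation":[0,0,0.001],"gripper":0},
  {"delta_rot":[0,0,0],"translation":[0,0,0.001],"gripper":0},
  {"delta_rot":[0,0,0],"translation":[0,0,0],"gripper":0},
  {"delta_rot":[0,0,0],"translation":[0,0,0],"gripper":0},
  {"delta_rot":[0,0,0],"translation":[0,0,0],"gripper":0},
  {"delta_rot":[0,0,0],"translation":[0,0,0],"gripper":0},
  {"delta_rot":[0,0,0],"translation":[0,0,0],"gripper":0},
])

```text
clock: 28.5
position: [0.4613, 0.0471, 0.078]
eef_rot: [0.089, -3.14, 0.0]
force: [-3.2, -2.4, 6.9]
finger_gap: 0.0
finger_force: 3.5
```

Run:
```python
from h import *
o=observe();print(wf(o['position']),o['position'],o['force'])
```

```text
[-0.11628773  0.01128486] [0.4612555  0.04707216 0.07801734] [-3.19531614 -2.39250356  6.94811641]
```

Emit:
apply_moves([
  {"delta_rot":[0,0,0],"translation":[0,0,0.001],"gripper":0},
  {"delta_rot":[0,0,0],"translation":[0,0,0.001],"gripper":0},
  {"delta_rot":[0,0,0],"translation":[0,0,0.001],"gripper":0},
  {"delta_rot":[0,0,0],"translation":[0,0,0],"gripper":0},
  {"delta_rot":[0,0,0],"translation":[0,0,0],"gripper":0},
  {"delta_rot":[0,0,0],"translation":[0,0,0],"gripper":0},
  {"delta_rot":[0,0,0],"translation":[0,0,0],"gripper":0},
  {"delta_rot":[0,0,0],"translation":[0,0,0],"gripper":0},
])

```text
clock: 29.5
position: [0.4615, 0.047, 0.0777]
eef_rot: [-0.09, 3.139, -0.001]
force: [-13.1, -0.9, 21.8]
finger_gap: -0.0002
finger_force: 10.9
```

Emit:
apply_moves([
  {"delta_rot":[0,0,0],"translation":[0,0,-0.004],"gripper":0},
  {"delta_rot":[0,0,0],"translation":[0,0,-0.01],"gripper":0},
  {"delta_rot":[0,0,0],"translation":[0,0,-0.03],"gripper":0},
  {"delta_rot":[0,0,0],"translation":[0,0,-0.05],"gripper":0},
  {"delta_rot":[0,0,0],"translation":[0,0,-0.05],"gripper":0},
  {"delta_rot":[0,0,0],"translation":[0,0,-0.03],"gripper":0},
  {"delta_rot":[0,0,0],"translation":[0,0,0],"gripper":0},
  {"delta_rot":[0,0,0],"translation":[0,0,0],"gripper":0},
])

```text
clock: 30.5
position: [0.4611, 0.0473, 0.2473]
eef_rot: [0.089, -3.139, -0.0]
force: [0.7, 0.5, -0.1]
finger_gap: 0.0001
finger_force: 0.0
```

Run:
```python
from h import *
print(observe()['position'],observe()['force'])
for n in('wrist','side'):
    c=imaging.camera(n); P=cloud(c); P[c['range_z']==0]=9; q=P.reshape(-1,3); w=wf(q)
    m=(q[:,2]>.063)&(q[:,2]<.08)&(np.abs(w[:,0]+.118)<.006)&(w[:,1]>-.035)&(w[:,1]<.03)
    print(n,'latch z by y',[(round(y,3),round(float(np.median(q[m&(abs(w[:,1]-y)<.006)][:,2])),4)) for y in(-.02,0,.02) if (m&(abs(w[:,1]-y)<.006)).any()])
    k=(q[:,2]>.09)&(q[:,2]<.12)&(np.abs(w[:,1])<.03)&(w[:,0]>-.09)&(w[:,0]<.0); print('knob',(w[k].min(0)+w[k].max(0))/2 if k.any() else 0)
a=c['frame'][130:280,170:370]; cv2.imwrite('pics/crop5.png',cv2.resize(a,(800,600),interpolation=cv2.INTER_CUBIC)[:,:,::-1])
```

```text
[0.461143   0.04733745 0.24734365] [ 0.72391796  0.49050776 -0.10634397]
wrist latch z by y [(-0.02, 0.0687), (0, 0.0686), (0.02, 0.0687)]
knob [-0.06503624 -0.00263803]
side latch z by y [(-0.02, 0.0698), (0, 0.0701), (0.02, 0.0697)]
knob [-0.06507638 -0.00354204]
```

View pics/crop5.png

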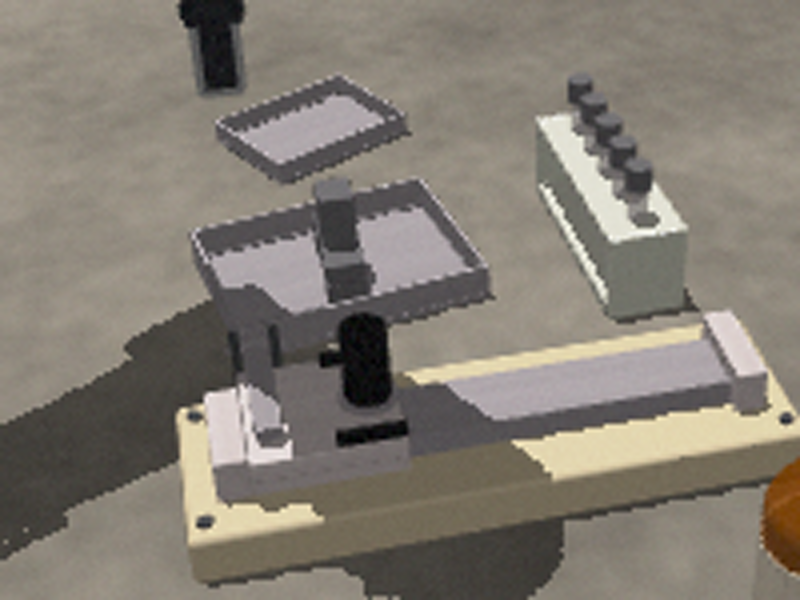

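The latch lies level across the carriage at (262,400), its top at 0.070 m. The carriage is home, the lock stands upright in the tray, and the arm is clear.

```bash
python3 -c "
from bench import arm; print(arm.job_done())"
```

```text
the job is handed in; nothing more can be done
None
```

The job is handed in at about 31 s: the lock stands upright in the tray, the carriage was run slowly to the far stop and back home, the latch is folded level across it, and the other lab ware was left alone.

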